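Put the dry microscope objectives away in their storage cups

ROBOT

A 6-joint arm with a two-finger parallel gripper is mounted at the origin on a cart in front of the work surface, level with it; the furniture and walls round the work are solid. World frame = base frame: x ahead of the robot, y to its left, z up, the work surface at z = 0. Lengths are in m, angles in rad, forces in N, time in s.
With the tool pointing down it reaches from about 0.35 to 0.95 m from the base axis. Payload 17.4 kg.
Tool frame: the origin (TCP) lies on the mounting face of the last link; the fingertips stand 186 mm ahead of it and the grasp point (between the pads) lies 167 mm ahead of it; z points along the fingers, y is the line along which they close (so a half turn about z gives the same grasp; the last joint's range is limited). The gripper opens to 93 mm and grips with 3 to 60 N. Pads are 15 mm wide; open, the fingers measure 128 mm over their backs; the gripper's body (75 mm by 188 mm) begins 65 mm behind the grasp point.
Start: joints at [1.201, 0.116, 1.442, -0, 1.584, -0.038], TCP at [0.22, 0.638, 0.405] pointing down, gripper open.
Joint ranges: [-2.83, 2.83], [-0.83, 2.19], [0.07, 2.5], [-1.14, 4.28], [0.01, 3], [-2.97, 2.97]. Speed limits (rad/s): [1.89, 1.89, 2.22, 3.14, 3.14, 3.14].

INTERFACE

Orientations are given as a unit quaternion [x, y, z, w].
In Python, from plant import manip gives the robot as it stands.
- The arm moves only by the tool step_arm, never from a script. Its argument "moves" is a list of rows, each a list of 7 numbers: the shift along the tool's x, y, z in units of 0.2 m (1.0 is 0.2 m), then the turn, a rotation vector about the tool's x, y, z in units of pi rad (1.0 is pi rad), then the finger opening in mm, from 0 to 93. A call has 1 to 20 rows; each row is the pose to reach, as a shift and turn from the pose commanded when the call began, along the tool's axes at that moment, turning the shorter way round; what a row does not reach only later rows make up. A row lasts 1/10 s, in which the tool goes at most 50 mm and 8.59 degrees, less where a joint would pass 70% of its speed; a pose out of reach is approached as far as the arm can. A call with a number of a shift or a turn outside -1 to 1 is refused whole. A call with a gripper value outside its range is refused whole. The fingers move at their own pace and stop on an object; "squeeze" is the grip in N (left out, the last holds). Time passes only in rows, so rows that repeat a pose let the fingers close. It gives the time, the measured TCP pose, the force, the opening and the grip force at its end, in the units of the state.
- manip.read_state(): the state, without advancing time (a new reading comes with each control period).
- manip.snapshot(name): name is "side" or "top"; returns the picture (420x560x3 uint8, red, green, blue); there is no depth.
- manip.get_calibration(name): a dict with "camera_matrix" (3x3 intrinsics, pixels), "world_to_cam" (4x4, takes a point from world to camera coordinates). Camera axes: x right, y down, z forward; pixel columns grow to the right and rows downward; lengths in m; the calibration is good to about 2 mm. A picture is of the moment at which its call begins. get_calibration takes no time and is no camera call.
- manip.sign_off(): hands the job in; it is judged then, once.
The state is a dict: "time": time; "joint_positions": joint angles; "dq": joint speeds; "tau": joint torques, N m; "eef_pos": TCP position; "eef_rot": TCP orientation; "force": force on the tool from outside, world axes, zero at the start; "wrist_torque": the same for the moment, N m; "finger_gap": opening from 0.0 (shut) to 1.0 (fully open); "gripper_force": force on a finger pad.
Only numpy, scipy, OpenCV 4.12 (cv2) and the standard library are available. Lean on these libraries where they do the work, as an engineer would, in place of code of your own. Each camera call takes 0.05 s, during which the arm holds its last target. There are 200 camera calls.

TASK

Put the four clean dry objectives (red, yellow, green and blue band) away, one after another: stand each one nose up in the storage cup of its own colour, its foot down on the floor of the recess. Leave the white-banded oil objective standing where it is, since it has still to be cleaned, and its white cup empty. These are glass optics: set them down, do not drop them or knock any of them over.

Things in the scene. Friction and masses are not known exactly. Their poses are not given: they have to be found in the camera images.
- objective_red: red-banded low-power microscope objective: metal, upright, nose up, 52 mm tall, loose, 0.12 kg. Foot 33 mm across, 5 mm high; round barrel 36 mm across from 5 to 36 mm above the foot (grip here); red band on the sloping shoulder at 36 to 43 mm, seen from above; slim nose. Origin: centre of the foot's underside, z up along its axis; it stands on a 2 mm mat (z = 0.002 m)
- objective_yellow: yellow-banded medium-low-power microscope objective: metal, upright, nose up, 56 mm tall, loose, 0.12 kg. Foot 33 mm across, 5 mm high; round barrel 36 mm across from 5 to 36 mm above the foot (grip here); yellow band on the sloping shoulder at 36 to 43 mm, seen from above; slim nose. Origin: centre of the foot's underside, z up along its axis; it stands on a 2 mm mat (z = 0.002 m)
- objective_green: green-banded medium-power microscope objective: metal, upright, nose up, 60 mm tall, loose, 0.12 kg. Foot 33 mm across, 5 mm high; round barrel 36 mm across from 5 to 36 mm above the foot (grip here); green band on the sloping shoulder at 36 to 43 mm, seen from above; slim nose. Origin: centre of the foot's underside, z up along its axis; it stands on a 2 mm mat (z = 0.002 m)
- objective_blue: blue-banded high-power microscope objective: metal, upright, nose up, 64 mm tall, loose, 0.12 kg. Foot 33 mm across, 5 mm high; round barrel 36 mm across from 5 to 36 mm above the foot (grip here); blue band on the sloping shoulder at 36 to 43 mm, seen from above; slim nose. Origin: centre of the foot's underside, z up along its axis; it stands on a 2 mm mat (z = 0.002 m)
- objective_white: white-banded oil-immersion microscope objective (black second band: oil): metal, upright, nose up, 66 mm tall, loose, 0.12 kg. Foot 33 mm across, 5 mm high; round barrel 36 mm across from 5 to 36 mm above the foot (grip here); white band on the sloping shoulder at 36 to 43 mm, seen from above; slim nose. Origin: centre of the foot's underside, z up along its axis; it stands on a 2 mm mat (z = 0.002 m)
- cup_red: red storage cup, the round plastic bottom of an objective canister with a black disc on its floor; 63 mm across the rim, 10 mm high, fixed. Recess 46 mm across at the floor, flaring to 55 mm at the rim, 7 mm deep; its floor (where the foot rests) is 3 mm above the cup's origin. Origin: centre of the underside, z up, on the 2 mm mat (z = 0.002 m)
- cup_yellow: yellow storage cup, the round plastic bottom of an objective canister with a black disc on its floor; 63 mm across the rim, 10 mm high, fixed. Recess 46 mm across at the floor, flaring to 55 mm at the rim, 7 mm deep; its floor (where the foot rests) is 3 mm above the cup's origin. Origin: centre of the underside, z up, on the 2 mm mat (z = 0.002 m)
- cup_green: green storage cup, the round plastic bottom of an objective canister with a black disc on its floor; 63 mm across the rim, 10 mm high, fixed. Recess 46 mm across at the floor, flaring to 55 mm at the rim, 7 mm deep; its floor (where the foot rests) is 3 mm above the cup's origin. Origin: centre of the underside, z up, on the 2 mm mat (z = 0.002 m)
- cup_blue: blue storage cup, the round plastic bottom of an objective canister with a black disc on its floor; 63 mm across the rim, 10 mm high, fixed. Recess 46 mm across at the floor, flaring to 55 mm at the rim, 7 mm deep; its floor (where the foot rests) is 3 mm above the cup's origin. Origin: centre of the underside, z up, on the 2 mm mat (z = 0.002 m)
- cup_white: white storage cup, the round plastic bottom of an objective canister with a black disc on its floor; 63 mm across the rim, 10 mm high, fixed. Recess 46 mm across at the floor, flaring to 55 mm at the rim, 7 mm deep; its floor (where the foot rests) is 3 mm above the cup's origin. Origin: centre of the underside, z up, on the 2 mm mat (z = 0.002 m). A tall black computer tower stands beyond the mat's left end
Not all that is in view belongs to the job. What is shaped like the objective_red but pink is not meant.

How it is judged:
By the outcome, as a careful person would: the job done as asked, in the order asked, and still so for the second after the job is handed in, with the robot touching nothing.
It also fails if it takes over 96 s, if anything falls off the work surface, if the arm or the gripper's body presses on something with over 40 N, if the wrist force passes 120 N, or if a joint passes its speed limit or range.

## Working session

There is one attempt and no reset: what is moved stays moved. The work goes in short steps, Python scripts to look and compute and a tool call to move; the robot and the scene stay as the last step left them, time stands still between calls to the robot, and variables do not carry over. Pictures are saved under pics/ and viewed, at most 14 in all, crops included, and the job is handed in when it is done.

Besides the shell and the picture viewer there is one more tool, called after "Call:" as name(argument=value, ...) on one line, values as JSON. step_arm: Moves the arm, as the interface text tells. Shifts and turns lie within -1 to 1; 1 stands for 0.2 m of shift or pi rad of turn. Its arguments: {"type":"object","properties":{"moves":{"type":"array"},"squeeze":{"type":"number"}},"required":["moves"]}

```bash
mkdir -p pics; python3 - <<'E'
from plant import manip
import cv2
print(manip.read_state())
for n in("top","side"):
    cv2.imwrite(f"pics/{n}0.png",manip.snapshot(n)[:,:,::-1])
    c=manip.get_calibration(n);print(n,c)
E
```

```text
{'time': 0.0, 'joint_positions': array([ 1.20121173e+00,  1.16474996e-01,  1.44228291e+00, -2.43148554e-06,
        1.58400626e+00, -3.77665052e-02]), 'dq': array([ 0.00128305, -0.00120031, -0.00169835,  0.00118378,  0.00172616,
       -0.00058549]), 'tau': array([ 3.18938226e-03, -7.21282053e+01, -6.22619677e+01,  7.81074003e-02,
        2.38581322e-02, -1.24412777e-04]), 'eef_pos': array([0.21987816, 0.63818717, 0.40400151]), 'eef_rot': array([ 1.65148952e-01,  9.86268463e-01, -5.73892381e-04, -1.17290137e-04]), 'force': array([-0.42411593, -0.55646807,  0.6457924 ]), 'wrist_torque': array([-0.00289127, -0.01915768, -0.00887181]), 'gripper_force': 0.0, 'finger_gap': 0.9999421383379423}
top {'camera_matrix': array([[419.86854209,   0.        , 272.96456232],
       [  0.        , 419.86854209, 204.14566211],
       [  0.        ,   0.        ,   1.        ]]), 'world_to_cam': array([[ 0.01329228, -0.99979759,  0.01510285, -0.0084677 ],
       [-0.98966569, -0.01531129, -0.14257416,  0.43045727],
       [ 0.14277655, -0.01305164, -0.98966889,  0.95167896],
       [ 0.        ,  0.        ,  0.        ,  1.        ]])}
side {'camera_matrix': array([[486.15443451,   0.        , 276.72029726],
       [  0.        , 486.15443451, 211.10507915],
       [  0.        ,   0.        ,   1.        ]]), 'world_to_cam': array([[ 0.99711141, -0.07331818, -0.01983132, -0.42671777],
       [-0.05988655, -0.59832491, -0.79901245,  0.05084431],
       [ 0.04671657,  0.79789206, -0.60098737,  1.22259766],
       [ 0.        ,  0.        ,  0.        ,  1.        ]])}
```

View pics/top0.png

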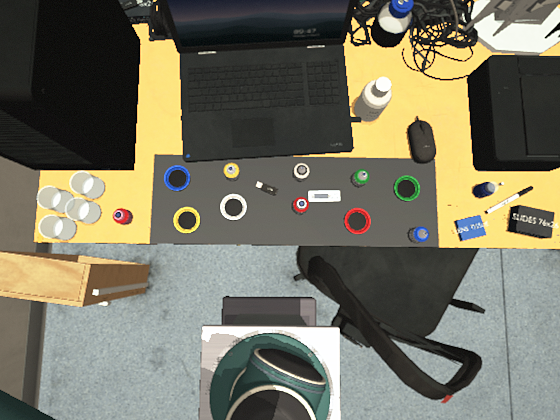

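View pics/side0.png

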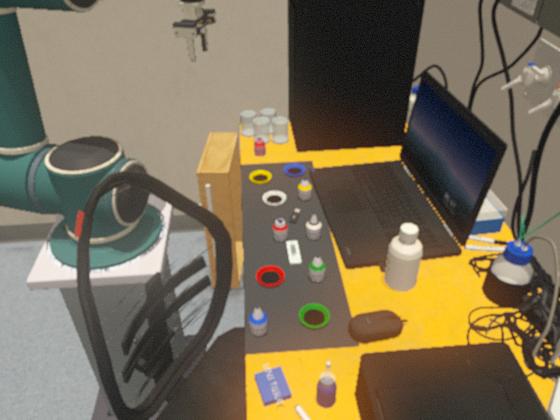

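The top view shows cups at blue (177,179), yellow (187,219), white (233,207), red (357,220) and green (406,188). The objectives are yellow (232,171), white (301,171), red or pink (301,205), green (361,178) and blue (420,234). There is another red or pink one at (122,215) off the mat, so I'll compare the hues of those two.

```bash
cat > h.py <<'E'
import numpy as np, cv2
from plant import manip
def ray(n,u,v):
    c=manip.get_calibration(n);T=c["world_to_cam"];R=T[:3,:3]
    d=R.T@np.linalg.inv(c["camera_matrix"])@[u,v,1];return -R.T@T[:3,3],d
def onz(n,u,v,z):
    o,d=ray(n,u,v);return (o+d*(z-o[2])/d[2])
def tri(a,b):
    o,d=ray("top",*a);p,e=ray("side",*b)
    s,t=np.linalg.lstsq(np.c_[d,-e],p-o,rcond=None)[0]
    return (o+s*d+p+t*e)/2,np.linalg.norm(o+s*d-p-t*e)
def blobs(img,lo,hi,amin=12):
    hsv=cv2.cvtColor(img,cv2.COLOR_RGB2HSV);m=cv2.inRange(hsv,lo,hi)
    m=cv2.morphologyEx(m,cv2.MORPH_CLOSE,np.ones((3,3)))
    return [(c,cv2.minEnclosingCircle(c),cv2.mean(hsv,cv2.drawContours(m*0,[c],-1,255,-1)&m)[:3]) for c in cv2.findContours(m,cv2.RETR_EXTERNAL,cv2.CHAIN_APPROX_NONE)[0] if cv2.contourArea(c)>amin]
C=dict(red=[((0,120,60),(6,255,255)),((165,90,60),(180,255,255))],green=[((45,120,50),(85,255,255))],blue=[((105,130,60),(125,255,255))],yellow=[((20,120,90),(34,255,255))])
E
python3 - <<'E'
from h import *
im=manip.snapshot("top");np.save("top.npy",im)
roi=im.copy();roi[:156]=0;roi[244:]=0;roi[:,:100]=0;roi[:,435:]=0
for k,rs in C.items():
    for lo,hi in rs:
        for c,((u,v),r),hs in blobs(roi,lo,hi):
            if r>30: continue
            z=.012 if r>10.5 else .038
            p=onz("top",u,v,z);q=onz("top",u+r,v,z)
            e=cv2.fitEllipse(c) if len(c)>5 else None
            print(k,np.round([u,v,r],1),"xyz",p.round(4),"diam",round(2000*np.linalg.norm(q-p),1),np.round(hs),np.round(e[0],1),onz("top",*e[0],z).round(4))
for n,t,s in [("cabinet",(85,303),(200,180)),("cab2",(80,265),(237,180))]: print(n,tri(t,s))
print("tower base corner",onz("top",137,168,0),"laptop front",onz("top",187,160,.0),onz("top",352,152,0))
cv2.imwrite("pics/crop.png",cv2.resize(im[150:250,100:440,::-1],None,fx=2.35,fy=2.35,interpolation=2))
E
```

```text
red [120.6 215.6   7.4] xyz [0.3975 0.3481 0.038 ] diam 34.0 [ 14. 206. 223.] [119.2 214.9] [0.399  0.3513 0.038 ]
red [357.3 220.4  13.5] xyz [ 0.3973 -0.2036  0.012 ] diam 64.4 [  0. 187. 217.] [357.1 220.6] [ 0.3969 -0.2033  0.012 ]
red [300.5 204.2   7.8] xyz [ 0.4304 -0.0662  0.038 ] diam 36.4 [  2. 189. 201.] [300.5 204.1] [ 0.4306 -0.0663  0.038 ]
red [122.1 216.4   9.2] xyz [0.3957 0.3445 0.038 ] diam 42.3 [148. 145. 180.] [122.4 216. ] [0.3966 0.344  0.038 ]
green [406.5 187.8  13.1] xyz [ 0.4782 -0.324   0.012 ] diam 63.4 [ 63. 160. 154.] [406.5 187.9] [ 0.4779 -0.324   0.012 ]
green [361.5 176.    7.2] xyz [ 0.4997 -0.2097  0.038 ] diam 33.8 [ 64. 167. 150.] [361.6 175.8] [ 0.5001 -0.2098  0.038 ]
blue [420.8 233.8   7.5] xyz [ 0.3655 -0.3449  0.038 ] diam 35.0 [111. 186. 201.] [420.9 233.9] [ 0.3654 -0.3452  0.038 ]
blue [176.5 177.5  13. ] xyz [0.4943 0.2298 0.012 ] diam 62.1 [111. 185. 204.] [176.5 177.6] [0.494  0.2298 0.012 ]
yellow [186.3 219.6  13.5] xyz [0.3931 0.2021 0.012 ] diam 63.6 [ 27. 151. 238.] [186.3 219.6] [0.3931 0.2021 0.012 ]
yellow [231.  170.    7.8] xyz [0.509  0.0974 0.038 ] diam 36.6 [ 24. 158. 244.] [231.  169.9] [0.5091 0.0974 0.038 ]
cabinet (array([ 0.18130282,  0.51095517, -0.19229508]), np.float64(0.005420146569240999))
cab2 (array([ 0.29873229,  0.54839317, -0.22639134]), np.float64(0.03338743033700496))
tower base corner [0.51871021 0.32926351 0.        ] laptop front [0.54073945 0.20885946 0.        ] [ 0.56790647 -0.19584546  0.        ]
```

View pics/crop.png

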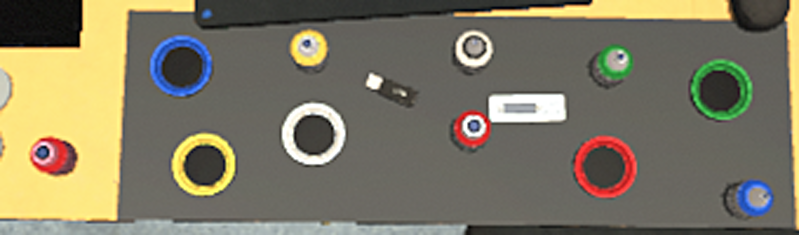

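The on-mat red (hue 2, at 301,204) matches the red cup, and the one at (122,216) is the pink decoy. All measured diameters fit the given sizes. Next I'll check the chair's height, because the arm passes over it to reach blue, and work out the first move.

```bash
cat >> h.py <<'E'
from scipy.spatial.transform import Rotation as Ro
def plan(x,y,z,psi):
    """row from the present pose to grasp point (x,y,z), closing line at psi deg"""
    s=manip.read_state();R=Ro.from_quat(s["eef_rot"])
    d=R.inv().apply(np.array([x,y,z+.167])-s["eef_pos"])/.2
    a=np.deg2rad(psi);best=None
    for k in(0,np.pi):
        yv=np.array([np.cos(a+k),np.sin(a+k),0]);zv=np.array([0,0,-1]);T=Ro.from_matrix(np.c_[np.cross(yv,zv),yv,zv])
        r=(R.inv()*T).as_rotvec()/np.pi
        if best is None or np.linalg.norm(r)<np.linalg.norm(best): best=r
    print("t",round(s["time"],2),"row",d.round(3),best.round(3),"q",s["joint_positions"].round(2))
E
python3 - <<'E'
from h import *
plan(.4305,-.0662,.15,45)
c=manip.get_calibration("top")
for s in [(90,200),(150,180),(205,205),(230,260)]:
    out=[]
    for z in np.arange(-.2,.6,.1):
        p=c["world_to_cam"]@np.r_[onz("side",*s,z),1];u=c["camera_matrix"]@p[:3];out.append((round(float(z),1),*(u[:2]/u[2]).round().astype(int).tolist()))
    print(s,out)
E
```

```text
t 0.15 row [-2.143 -2.986  0.439] [-0.     0.     0.144] q [ 1.2   0.12  1.44  0.    1.58 -0.04]
(90, 200) [(-0.2, 104, 446), (-0.1, 150, 438), (0.0, 205, 429), (0.1, 271, 418), (0.2, 352, 404), (0.3, 455, 387), (0.4, 589, 365), (0.5, 772, 335)]
(150, 180) [(-0.2, 70, 370), (-0.1, 115, 364), (0.0, 170, 358), (0.1, 236, 350), (0.2, 318, 340), (0.3, 421, 328), (0.4, 556, 311), (0.5, 741, 289)]
(205, 205) [(-0.2, 139, 293), (-0.1, 182, 289), (0.0, 233, 285), (0.1, 295, 280), (0.2, 372, 274), (0.3, 470, 266), (0.4, 598, 256), (0.5, 773, 242)]
(230, 260) [(-0.2, 241, 263), (-0.1, 281, 261), (0.0, 328, 257), (0.1, 386, 254), (0.2, 458, 249), (0.3, 549, 243), (0.4, 668, 234), (0.5, 833, 223)]
```

Call:
step_arm(moves=[[0, -0.9, 0, 0, 0, 0, 60], [0, -0.9, 0, 0, 0, 0, 60], [0, -0.9, 0, 0, 0, 0, 60], [0, -0.9, 0, 0, 0, 0, 60]], squeeze=15)

```text
time: 0.55
eef_pos: [0.1603, 0.4656, 0.4045]
eef_rot: [0.165, 0.986, -0.0, -0.0]
force: [0.0, 0.4, 0.2]
finger_gap: 0.707
gripper_force: 0.0
```

Call:
step_arm(moves=[[-1, -0.5, 0, 0, 0, 0, 60], [-1, -0.5, 0, 0, 0, 0, 60], [-1, -0.5, 0, 0, 0, 0, 60], [-1, -0.5, 0, 0, 0, 0, 60], [-1, -0.5, 0, 0, 0, 0, 60]])

```text
time: 1.05
eef_pos: [0.3194, 0.3058, 0.4048]
eef_rot: [0.166, 0.986, -0.0, 0.0]
force: [0.6, 0.1, -1.1]
finger_gap: 0.645
gripper_force: 0.0
```

Call:
step_arm(moves=[[-1, -0.95, 0.4, 0, 0, 0.144, 60], [-1, -0.95, 0.4, 0, 0, 0.144, 60], [-1, -0.95, 0.4, 0, 0, 0.144, 60], [-1, -0.95, 0.4, 0, 0, 0.144, 60], [-1, -0.95, 0.4, 0, 0, 0.144, 60], [-1, -0.95, 0.4, 0, 0, 0.144, 60], [-1, -0.95, 0.4, 0, 0, 0.144, 60]])

```text
time: 1.75
eef_pos: [0.4459, 0.0604, 0.323]
eef_rot: [0.384, 0.923, -0.001, -0.001]
force: [0.2, 0.2, -0.3]
finger_gap: 0.644
gripper_force: 0.0
```

```bash
python3 - <<'E'
from h import *
plan(.4305,-.0662,.12,45)
E
```

```text
t 1.75 row [-0.395 -0.5    0.181] [-0.001 -0.    -0.001] q [ 0.08 -0.36  2.01 -0.    1.5  -0.7 ]
```

Call:
step_arm(moves=[[-0.395, -0.5, 0.18, 0, 0, 0, 60], [-0.395, -0.5, 0.18, 0, 0, 0, 60], [-0.395, -0.5, 0.18, 0, 0, 0, 60], [-0.395, -0.5, 0.18, 0, 0, 0, 60], [-0.395, -0.5, 0.4, 0, 0, 0, 60], [-0.395, -0.5, 0.4, 0, 0, 0, 60]])

```text
time: 2.35
eef_pos: [0.4292, -0.0622, 0.241]
eef_rot: [0.382, 0.924, -0.0, -0.003]
force: [-0.9, 0.9, -0.4]
finger_gap: 0.641
gripper_force: 0.0
```

```bash
python3 - <<'E'
from h import *
plan(.4305,-.0662,.032,45)
for n in("top","side"):
    cv2.imwrite(f"pics/{n}1.png",manip.snapshot(n)[:,:,::-1])
a=cv2.imread("pics/top1.png")[130:270,160:440];b=cv2.imread("pics/side1.png")[150:290,160:440]
cv2.imwrite("pics/m1.png",cv2.resize(np.vstack([a,b]),None,fx=2.1,fy=2.1))
E
```

```text
t 2.35 row [-0.02  -0.009  0.21 ] [-0.001 -0.002  0.   ] q [-0.2  -0.34  2.13  0.    1.36 -0.99]
```

View pics/m1.png

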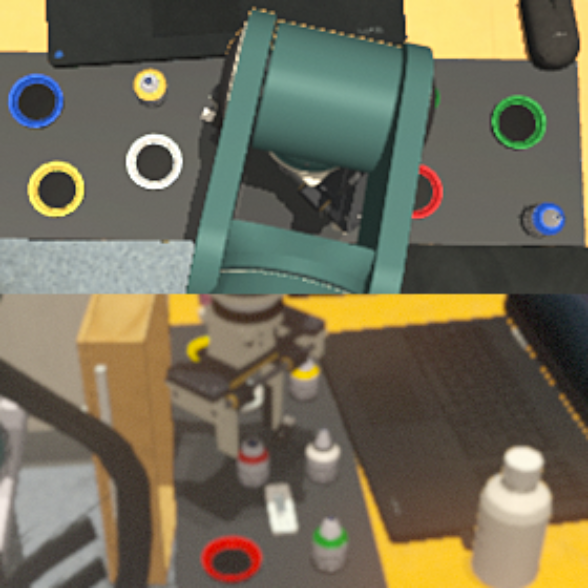

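The top view is mostly the wrist. The side view shows the red objective at about (280,372 full) between the open fingers, with nothing else under them. I'll descend and grip.

Call:
step_arm(moves=[[-0.015, -0.01, 0.1, 0, 0, 0, 60], [-0.015, -0.01, 0.21, 0, 0, 0, 60], [-0.015, -0.01, 0.21, 0, 0, 0, 60], [-0.015, -0.01, 0.21, 0, 0, 0, 60], [-0.015, -0.01, 0.21, 0, 0, 0, 34], [-0.015, -0.01, 0.21, 0, 0, 0, 30], [-0.015, -0.01, 0.21, 0, 0, 0, 30], [-0.015, -0.01, 0.21, 0, 0, 0, 30], [-0.015, -0.01, 0.21, 0, 0, 0, 30], [-0.015, -0.01, 0.21, 0, 0, 0, 30], [-0.015, -0.01, 0.21, 0, 0, 0, 30]])

```text
time: 3.55
eef_pos: [0.4312, -0.0666, 0.2033]
eef_rot: [0.382, 0.924, 0.0, 0.0]
force: [-1.3, 2.5, 6.2]
finger_gap: 0.382
gripper_force: 15.0
```

```bash
python3 - <<'E'
from h import *
plan(.397,-.2034,.080,45)
E
```

```text
t 3.55 row [-0.362 -0.605 -0.219] [0. 0. 0.] q [-0.21 -0.3   2.16  0.    1.28 -1.  ]
```

Call:
step_arm(moves=[[0, 0, -0.15, 0, 0, 0, 30], [0, 0, -0.22, 0, 0, 0, 30], [-0.36, -0.605, -0.22, 0, 0, 0, 30], [-0.36, -0.605, -0.22, 0, 0, 0, 30], [-0.36, -0.605, -0.22, 0, 0, 0, 30], [-0.36, -0.605, -0.22, 0, 0, 0, 30], [-0.36, -0.605, -0.22, 0, 0, 0, 30], [-0.36, -0.605, -0.22, 0, 0, 0, 30], [-0.36, -0.605, -0.22, 0, 0, 0, 30], [-0.36, -0.605, -0.22, 0, 0, 0, 30]])

```text
time: 4.55
eef_pos: [0.3968, -0.2023, 0.2467]
eef_rot: [0.381, 0.924, 0.0, 0.0]
force: [-0.0, 0.1, -1.8]
finger_gap: 0.381
gripper_force: 15.0
```

```bash
python3 - <<'E'
from h import *
plan(.397,-.2034,.039,45);print(manip.read_state()["finger_gap"],manip.read_state()["force"])
E
```

```text
t 4.55 row [-0.004 -0.003  0.204] [0.    0.    0.001] q [-0.53 -0.32  2.1   0.    1.36 -1.32]
0.3811968831653816 [-0.04718608  0.06245925 -1.76090914]
```

Call:
step_arm(moves=[[-0.004, -0.003, 0.1, 0, 0, 0, 30], [-0.004, -0.003, 0.17, 0, 0, 0, 30], [-0.004, -0.003, 0.18, 0, 0, 0, 30], [-0.004, -0.003, 0.19, 0, 0, 0, 30], [-0.004, -0.003, 0.195, 0, 0, 0, 30], [-0.004, -0.003, 0.2, 0, 0, 0, 30], [-0.004, -0.003, 0.2, 0, 0, 0, 30], [-0.004, -0.003, 0.2, 0, 0, 0, 30]])

```text
time: 5.35
eef_pos: [0.3967, -0.2042, 0.207]
eef_rot: [0.382, 0.924, -0.0, 0.0]
force: [0.5, 0.6, -1.8]
finger_gap: 0.385
gripper_force: 15.0
```

```bash
python3 - <<'E'
from h import *
plan(.397,-.2034,.039,45);print(manip.read_state()["finger_gap"],manip.read_state()["force"])
im=manip.snapshot("side")
cv2.imwrite("pics/s2.png",cv2.resize(im[200:320,200:360,::-1],None,fx=4,fy=4))
E
```

```text
t 5.35 row [0.002 0.004 0.005] [0. 0. 0.] q [-0.53 -0.28  2.14 -0.    1.28 -1.32]
0.38530375559320357 [ 0.47043297  0.62043574 -1.80548756]
```

View pics/s2.png

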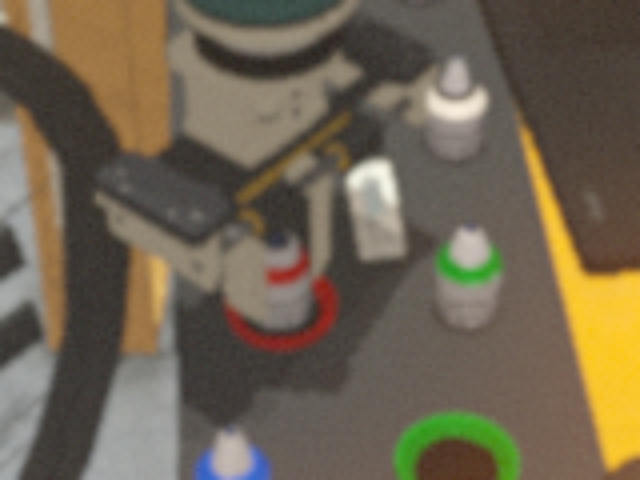

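The red objective hangs centred in the red cup. I'll lower it the last millimetre or two until it makes contact.

Call:
step_arm(moves=[[0, 0, 0.004, 0, 0, 0, 30], [0, 0, 0.008, 0, 0, 0, 30], [0, 0, 0.01, 0, 0, 0, 30], [0, 0, 0.01, 0, 0, 0, 30], [0, 0, 0.01, 0, 0, 0, 30]])

```text
time: 5.9
eef_pos: [0.3969, -0.2042, 0.2062]
eef_rot: [0.382, 0.924, -0.0, 0.0]
force: [-9.1, 4.9, 18.4]
finger_gap: 0.388
gripper_force: 15.0
```

Call:
step_arm(moves=[[0, 0, 0.006, 0, 0, 0, 30], [0, 0, 0.006, 0, 0, 0, 42], [0, 0, 0.006, 0, 0, 0, 52], [0, 0, 0.006, 0, 0, 0, 52], [0, 0, 0.006, 0, 0, 0, 52], [0, 0, -0.1, 0, 0, 0, 52], [0, 0, -0.3, 0, 0, 0, 52], [0, 0, -0.5, 0, 0, 0, 52], [0, 0, -0.6, 0, 0, 0, 52], [0, 0, -0.6, 0, 0, 0, 52]])

```text
time: 6.9
eef_pos: [0.3969, -0.2043, 0.3278]
eef_rot: [0.382, 0.924, -0.0, 0.002]
force: [-0.2, -0.2, 0.1]
finger_gap: 0.559
gripper_force: 0.0
```

```bash
python3 - <<'E'
from h import *
plan(.509,.0974,.12,90)
E
```

```text
t 6.9 row [0.669 1.463 0.203] [-0.     0.001 -0.25 ] q [-0.53 -0.38  2.01  0.    1.5  -1.32]
```

Call:
step_arm(moves=[[0.35, 0.9, 0, 0, 0, -0.25, 60], [0.35, 0.9, 0, 0, 0, -0.25, 60], [0.35, 0.9, 0, 0, 0, -0.25, 60], [0.35, 0.9, 0, 0, 0, -0.25, 60], [0.35, 0.9, 0, 0, 0, -0.25, 60], [0.35, 0.9, 0, 0, 0, -0.25, 60], [0.35, 0.9, 0, 0, 0, -0.25, 60]])

```text
time: 7.6
eef_pos: [0.4742, -0.0268, 0.3233]
eef_rot: [-0.001, 1.0, 0.0, -0.001]
force: [0.5, -0.7, 0.3]
finger_gap: 0.643
gripper_force: 0.0
```

```bash
python3 - <<'E'
from h import *
plan(.509,.0974,.12,90)
im=manip.snapshot("top");ro=im.copy();ro[:156]=0;ro[244:]=0;ro[:,:330]=0;ro[:,384:]=0
for lo,hi in C["red"]:
    for c,((u,v),r),h in blobs(ro,lo,hi,4): print(u,v,r,onz("top",u,v,.041),onz("top",u,v,.012))
E
```

```text
t 7.6 row [-0.176  0.621  0.181] [ 0.    -0.001  0.001] q [-0.11 -0.3   1.96 -0.    1.48 -1.68]
357.2552490234375 220.402099609375 13.471234321594238 [ 0.39415243 -0.19737237  0.041     ] [ 0.39728368 -0.20363792  0.012     ]
```

Call:
step_arm(moves=[[-0.175, 0.62, 0.18, 0, 0, 0, 60], [-0.175, 0.62, 0.18, 0, 0, 0, 60], [-0.175, 0.62, 0.18, 0, 0, 0, 60], [-0.175, 0.62, 0.18, 0, 0, 0, 60], [-0.175, 0.62, 0.3, 0, 0, 0, 60], [-0.175, 0.62, 0.35, 0, 0, 0, 60], [-0.175, 0.62, 0.35, 0, 0, 0, 60]])

```text
time: 8.35
eef_pos: [0.5086, 0.0961, 0.2532]
eef_rot: [0.0, 1.0, -0.0, -0.001]
force: [0.1, 0.5, -0.6]
finger_gap: 0.645
gripper_force: 0.0
```

```bash
python3 - <<'E'
from h import *
plan(.509,.0974,.034,90)
im=manip.snapshot("side")
cv2.imwrite("pics/s3.png",cv2.resize(im[130:320,200:380,::-1],None,fx=3,fy=3))
E
```

```text
t 8.35 row [-0.003  0.007  0.261] [-0.    -0.001 -0.   ] q [ 0.14 -0.15  1.95 -0.    1.34 -1.43]
```

View pics/s3.png

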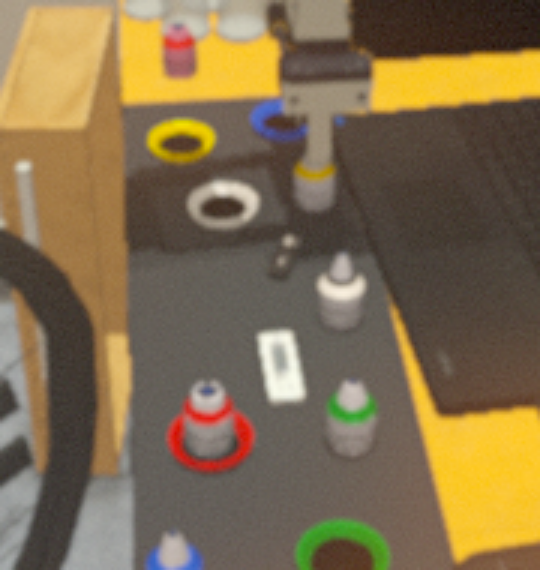

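Red stands upright in its cup, and the gripper is lined up over yellow at about (305,192 full). I'll grip it.

Call:
step_arm(moves=[[0, 0.005, 0.15, 0, 0, 0, 60], [0, 0.005, 0.26, 0, 0, 0, 60], [0, 0.005, 0.265, 0, 0, 0, 60], [0, 0.005, 0.265, 0, 0, 0, 34], [0, 0.005, 0.265, 0, 0, 0, 30], [0, 0.005, 0.265, 0, 0, 0, 30], [0, 0.005, 0.265, 0, 0, 0, 30], [0, 0.005, 0.265, 0, 0, 0, 30], [0, 0.005, 0.265, 0, 0, 0, 30], [0, 0.005, 0.265, 0, 0, 0, 30]])

```text
time: 9.4
eef_pos: [0.5094, 0.0978, 0.2029]
eef_rot: [-0.001, 1.0, 0.0, 0.001]
force: [-0.7, -1.2, 7.0]
finger_gap: 0.382
gripper_force: 15.0
```

```bash
python3 - <<'E'
from h import *
s=manip.read_state();plan(.393,.202,s["eef_pos"][2]-.167+.05,90)
E
```

```text
t 9.4 row [ 0.581  0.522 -0.251] [0. 0. 0.] q [ 0.14 -0.09  1.99 -0.    1.24 -1.43]
```

Call:
step_arm(moves=[[0, 0, -0.15, 0, 0, 0, 30], [0, 0, -0.25, 0, 0, 0, 30], [0.58, 0.52, -0.25, 0, 0, 0, 30], [0.58, 0.52, -0.25, 0, 0, 0, 30], [0.58, 0.52, -0.25, 0, 0, 0, 30], [0.58, 0.52, -0.25, 0, 0, 0, 30], [0.58, 0.52, -0.25, 0, 0, 0, 30], [0.58, 0.52, -0.25, 0, 0, 0, 30], [0.58, 0.52, -0.25, 0, 0, 0, 30], [0.58, 0.52, -0.25, 0, 0, 0, 30]])

```text
time: 10.4
eef_pos: [0.3936, 0.201, 0.2516]
eef_rot: [0.0, 1.0, -0.0, -0.0]
force: [0.7, -0.8, -0.7]
finger_gap: 0.385
gripper_force: 15.0
```

```bash
python3 - <<'E'
from h import *
plan(.393,.202,.0389,90);print(manip.read_state()["force"])
E
```

```text
t 10.4 row [0.003 0.005 0.229] [-0. -0. -0.] q [ 0.41 -0.33  2.11 -0.    1.37 -1.16]
[ 0.72682488 -0.79946489 -0.72682383]
```

Call:
step_arm(moves=[[0.003, 0.005, 0.12, 0, 0, 0, 30], [0.003, 0.005, 0.19, 0, 0, 0, 30], [0.003, 0.005, 0.2, 0, 0, 0, 30], [0.003, 0.005, 0.21, 0, 0, 0, 30], [0.003, 0.005, 0.215, 0, 0, 0, 30], [0.003, 0.005, 0.22, 0, 0, 0, 30], [0.003, 0.005, 0.225, 0, 0, 0, 30], [0.003, 0.005, 0.225, 0, 0, 0, 30], [0.003, 0.005, 0.225, 0, 0, 0, 30]])

```text
time: 11.3
eef_pos: [0.3923, 0.2027, 0.2069]
eef_rot: [-0.001, 1.0, 0.0, 0.0]
force: [-0.4, 0.0, -2.6]
finger_gap: 0.386
gripper_force: 15.0
```

```bash
python3 - <<'E'
from h import *
plan(.393,.202,.0389,90)
im=manip.snapshot("side")
cv2.imwrite("pics/s4.png",cv2.resize(im[120:240,200:340,::-1],None,fx=3,fy=3))
E
```

```text
t 11.3 row [-0.003 -0.004  0.005] [0. 0. 0.] q [ 0.42 -0.29  2.15 -0.    1.28 -1.15]
```

View pics/s4.png

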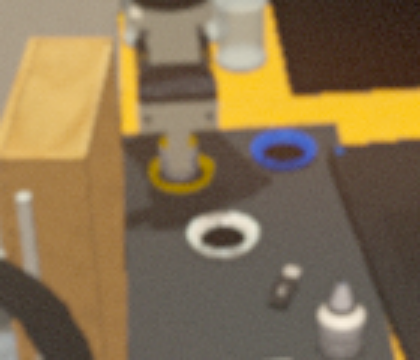

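The yellow objective sits centred over the yellow cup, about 1 mm above its floor. I'll seat it and release.

Call:
step_arm(moves=[[0, 0, 0.003, 0, 0, 0, 30], [0, 0, 0.006, 0, 0, 0, 30], [0, 0, 0.007, 0, 0, 0, 30], [0, 0, 0.007, 0, 0, 0, 30]])

```text
time: 11.75
eef_pos: [0.3924, 0.2027, 0.2059]
eef_rot: [-0.001, 1.0, 0.0, 0.0]
force: [-3.5, -2.1, 6.7]
finger_gap: 0.385
gripper_force: 15.0
```

Call:
step_arm(moves=[[0, 0, 0, 0, 0, 0, 42], [0, 0, 0, 0, 0, 0, 52], [0, 0, 0, 0, 0, 0, 52], [0, 0, 0, 0, 0, 0, 52], [0, 0, -0.1, 0, 0, 0, 52], [0, 0, -0.3, 0, 0, 0, 52], [0, 0, -0.5, 0, 0, 0, 52], [0, 0, -0.6, 0, 0, 0, 52], [-0.3, -0.95, -0.6, 0, 0, 0.38, 60], [-0.3, -0.95, -0.6, 0, 0, 0.38, 60], [-0.3, -0.95, -0.6, 0, 0, 0.38, 60], [-0.3, -0.95, -0.6, 0, 0, 0.38, 60], [-0.3, -0.95, -0.6, 0, 0, 0.38, 60], [-0.3, -0.95, -0.6, 0, 0, 0.38, 60], [-0.3, -0.95, -0.6, 0, 0, 0.38, 60], [-0.3, -0.95, -0.6, 0, 0, 0.38, 60]])

```text
time: 13.35
eef_pos: [0.4526, 0.0125, 0.3252]
eef_rot: [0.564, 0.826, -0.0, -0.0]
force: [0.7, 0.8, -0.5]
finger_gap: 0.645
gripper_force: 0.0
```

```bash
python3 - <<'E'
from h import *
plan(.4998,-.2098,.15,20)
E
```

```text
t 13.35 row [-1.121 -0.184  0.041] [-0.    -0.     0.007] q [-0.03 -0.36  2.    0.    1.5  -0.4 ]
```

Call:
step_arm(moves=[[-1, -0.18, 0, 0, 0, 0, 60], [-1, -0.18, 0, 0, 0, 0, 60], [-1, -0.18, 0, 0, 0, 0, 60], [-1, -0.18, 0, 0, 0, 0, 60], [-1, -0.18, 0, 0, 0, 0, 60]])

```text
time: 13.85
eef_pos: [0.4933, -0.1906, 0.3249]
eef_rot: [0.563, 0.826, -0.0, -0.0]
force: [0.2, -0.6, -0.2]
finger_gap: 0.647
gripper_force: 0.0
```

```bash
python3 - <<'E'
from h import *
plan(.4998,-.2098,.08,20)
# wrist fork extent relative to TCP (from pics/m1: q1=-0.2, TCP .4292,-.0622), radial/lateral
for px in [(245,12),(275,10),(430,46),(215,150)]:
    for z in(.35,.42):
        p=onz("top",160+px[0]/2.1,130+px[1]/2.1,z)-[.4292,-.0622,0];c,s=np.cos(-.2),np.sin(-.2)
        print(px,z,"radial",round(c*p[0]+s*p[1],3),"left",round(-s*p[0]+c*p[1],3))
E
```

```text
t 13.85 row [-0.101 -0.004  0.389] [-0.     0.     0.008] q [-0.42 -0.17  1.85 -0.    1.46 -0.79]
(245, 12) 0.35 radial 0.054 left 0.072
(245, 12) 0.42 radial 0.032 left 0.069
(275, 10) 0.35 radial 0.06 left 0.05
(275, 10) 0.42 radial 0.037 left 0.049
(430, 46) 0.35 radial 0.058 left -0.072
(430, 46) 0.42 radial 0.036 left -0.06
(215, 150) 0.35 radial -0.056 left 0.071
(215, 150) 0.42 radial -0.066 left 0.068
```

Call:
step_arm(moves=[[-0.1, -0.004, 0.2, 0, 0, 0.008, 60], [-0.1, -0.004, 0.38, 0, 0, 0.008, 60], [-0.1, -0.004, 0.38, 0, 0, 0.008, 60], [-0.1, -0.004, 0.38, 0, 0, 0.008, 60]])

```text
time: 14.25
eef_pos: [0.4997, -0.2049, 0.25]
eef_rot: [0.572, 0.82, -0.0, -0.0]
force: [0.0, -0.9, -0.2]
finger_gap: 0.645
gripper_force: 0.0
```

```bash
python3 - <<'E'
from h import *
plan(.4998,-.2098,.0355,20)
im=manip.snapshot("side")
cv2.imwrite("pics/s5.png",cv2.resize(im[160:350,220:400,::-1],None,fx=3,fy=3))
t=np.load("top.npy").astype(int).sum(2)
print("tower right edge",[int(np.where(t[r,100:175]>200)[0][0])+100 for r in(120,140,155,160,164)],"front",[int(np.where(t[140:190,c]>250)[0][0])+140 for c in(60,90,120,132)])
for u,v in [(137,168),(139,169)]: print(onz("top",u,v,0).round(3))
E
```

```text
t 14.25 row [-0.023 -0.008  0.237] [-0.    -0.     0.001] q [-0.44 -0.09  1.91  0.    1.33 -0.79]
tower right edge [137, 136, 135, 135, 134] front [170, 170, 170, 170]
[0.519 0.329 0.   ]
[0.516 0.324 0.   ]
```

View pics/s5.png

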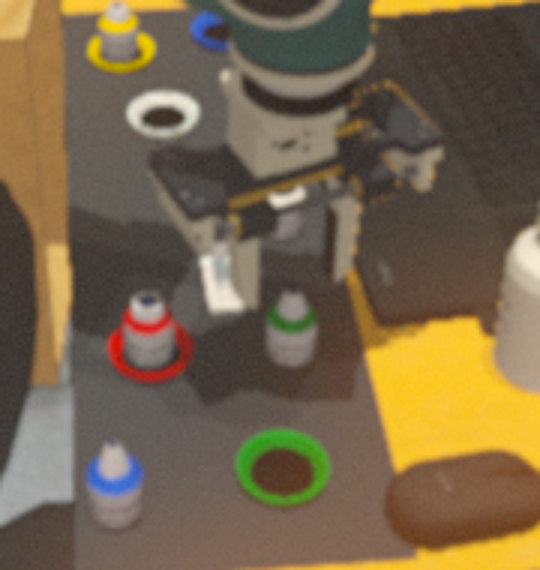

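Red and yellow both stand upright in their cups, and green at (317,270 full) is clear under the gripper. The tower corner is at pixel (134.5,170). I'll settle, then descend.

Call:
step_arm(moves=[[-0.01, -0.005, 0.05, 0, 0, 0, 60], [-0.01, -0.005, 0.05, 0, 0, 0, 60], [-0.01, -0.005, 0.05, 0, 0, 0, 60]])

```text
time: 14.6
eef_pos: [0.4994, -0.2074, 0.2399]
eef_rot: [0.572, 0.82, 0.0, 0.0]
force: [-0.5, -0.5, 0.2]
finger_gap: 0.645
gripper_force: 0.0
```

```bash
python3 - <<'E'
from h import *
plan(.4998,-.2098,.0355,20)
E
```

```text
t 14.6 row [-0.012 -0.002  0.187] [0.    0.    0.001] q [-0.44 -0.08  1.92 -0.    1.31 -0.79]
```

Call:
step_arm(moves=[[-0.012, -0.002, 0.1, 0, 0, 0, 60], [-0.012, -0.002, 0.18, 0, 0, 0, 60], [-0.012, -0.002, 0.187, 0, 0, 0, 60], [-0.012, -0.002, 0.187, 0, 0, 0, 34], [-0.012, -0.002, 0.187, 0, 0, 0, 30], [-0.012, -0.002, 0.187, 0, 0, 0, 30], [-0.012, -0.002, 0.187, 0, 0, 0, 30], [-0.012, -0.002, 0.187, 0, 0, 0, 30], [-0.012, -0.002, 0.187, 0, 0, 0, 30], [-0.012, -0.002, 0.187, 0, 0, 0, 30]])

```text
time: 15.6
eef_pos: [0.5, -0.21, 0.2026]
eef_rot: [0.572, 0.82, 0.0, 0.0]
force: [0.0, 0.3, 4.8]
finger_gap: 0.384
gripper_force: 15.0
```

```bash
python3 - <<'E'
from h import *
s=manip.read_state();plan(.478,-.324,s["eef_pos"][2]-.167+.05,20)
E
```

```text
t 15.6 row [-0.497 -0.3   -0.25 ] [0.    0.    0.001] q [-0.44 -0.04  1.94  0.    1.24 -0.8 ]
```

Call:
step_arm(moves=[[0, 0, -0.15, 0, 0, 0, 30], [0, 0, -0.25, 0, 0, 0, 30], [-0.497, -0.3, -0.25, 0, 0, 0, 30], [-0.497, -0.3, -0.25, 0, 0, 0, 30], [-0.497, -0.3, -0.25, 0, 0, 0, 30], [-0.497, -0.3, -0.25, 0, 0, 0, 30], [-0.497, -0.3, -0.25, 0, 0, 0, 30], [-0.497, -0.3, -0.25, 0, 0, 0, 30], [-0.497, -0.3, -0.25, 0, 0, 0, 30], [-0.497, -0.3, -0.25, 0, 0, 0, 30]])

```text
time: 16.6
eef_pos: [0.4782, -0.3231, 0.252]
eef_rot: [0.571, 0.821, 0.0, 0.0]
force: [-0.2, -0.3, -1.5]
finger_gap: 0.383
gripper_force: 15.0
```

```bash
python3 - <<'E'
from h import *
plan(.478,-.324,.0386,20)
E
```

```text
t 16.6 row [-0.004 -0.002  0.232] [0.    0.    0.002] q [-0.64 -0.01  1.83  0.    1.33 -0.99]
```

Call:
step_arm(moves=[[-0.004, -0.002, 0.12, 0, 0, 0, 30], [-0.004, -0.002, 0.19, 0, 0, 0, 30], [-0.004, -0.002, 0.2, 0, 0, 0, 30], [-0.004, -0.002, 0.21, 0, 0, 0, 30], [-0.004, -0.002, 0.215, 0, 0, 0, 30], [-0.004, -0.002, 0.22, 0, 0, 0, 30], [-0.004, -0.002, 0.226, 0, 0, 0, 30], [-0.004, -0.002, 0.226, 0, 0, 0, 30], [-0.004, -0.002, 0.226, 0, 0, 0, 30]])

```text
time: 17.5
eef_pos: [0.4778, -0.3248, 0.2069]
eef_rot: [0.572, 0.82, -0.0, 0.0]
force: [-1.0, -0.4, -0.8]
finger_gap: 0.383
gripper_force: 15.0
```

```bash
python3 - <<'E'
from h import *
plan(.478,-.324,.0386,20)
im=manip.snapshot("side")
cv2.imwrite("pics/s6.png",cv2.resize(im[230:350,240:400,::-1],None,fx=3,fy=3))
E
```

```text
t 17.5 row [0.004 0.002 0.007] [0.    0.    0.001] q [-0.64  0.03  1.86 -0.    1.25 -0.99]
```

View pics/s6.png

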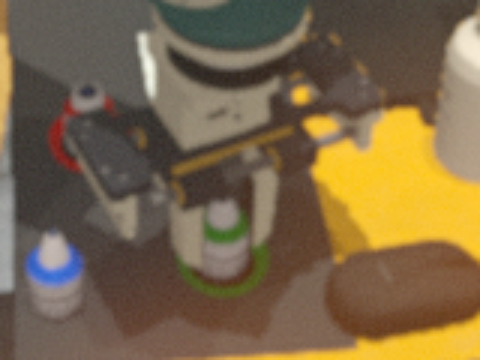

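Green is centred in its cup, so I'll seat it. The blue objective and the mouse are clear.

Call:
step_arm(moves=[[0, 0, 0.003, 0, 0, 0, 30], [0, 0, 0.006, 0, 0, 0, 30], [0, 0, 0.008, 0, 0, 0, 30], [0, 0, 0.008, 0, 0, 0, 30]])

```text
time: 17.95
eef_pos: [0.4778, -0.3249, 0.2056]
eef_rot: [0.572, 0.82, -0.0, 0.0]
force: [-3.1, 2.5, 5.5]
finger_gap: 0.387
gripper_force: 15.0
```

Call:
step_arm(moves=[[0, 0, 0, 0, 0, 0, 42], [0, 0, 0, 0, 0, 0, 52], [0, 0, 0, 0, 0, 0, 52], [0, 0, 0, 0, 0, 0, 52], [0, 0, -0.1, 0, 0, 0, 52], [0, 0, -0.3, 0, 0, 0, 52], [0, 0, -0.5, 0, 0, 0, 52], [0, 0, -0.6, 0, 0, 0, 52], [0, 0, -0.6, 0, 0, 0, 52], [0, 0, -0.6, 0, 0, 0, 52]])

```text
time: 18.95
eef_pos: [0.4777, -0.3248, 0.3247]
eef_rot: [0.572, 0.82, -0.0, 0.0]
force: [1.2, 0.3, -0.5]
finger_gap: 0.56
gripper_force: 0.0
```

```bash
python3 - <<'E'
from h import *
plan(.3655,-.345,.12,-45)
E
```

```text
t 18.95 row [ 0.099 -0.561  0.188] [-0.     0.     0.362] q [-0.64 -0.06  1.75 -0.    1.45 -0.99]
```

```bash
python3 - <<'E'
from h import *
plan(.3655,-.345,.12,90)
E
```

```text
t 18.95 row [ 0.099 -0.561  0.188] [-0.     0.    -0.388] q [-0.64 -0.06  1.75 -0.    1.45 -0.99]
```

Call:
step_arm(moves=[[0.1, -0.56, 0, 0, 0, -0.388, 60], [0.1, -0.56, 0, 0, 0, -0.388, 60], [0.1, -0.56, 0, 0, 0, -0.388, 60], [0.1, -0.56, 0, 0, 0, -0.388, 60], [0.1, -0.56, 0, 0, 0, -0.388, 60], [0.1, -0.56, 0, 0, 0, -0.388, 60], [0.1, -0.56, 0, 0, 0, -0.388, 60], [0.1, -0.56, 0, 0, 0, -0.388, 60], [0.1, -0.56, 0, 0, 0, -0.388, 60], [0.1, -0.56, 0.18, 0, 0, -0.388, 60], [0.1, -0.56, 0.18, 0, 0, -0.388, 60], [0.1, -0.56, 0.18, 0, 0, -0.388, 60]])

```text
time: 20.15
eef_pos: [0.3657, -0.3447, 0.2886]
eef_rot: [0.001, 1.0, 0.001, -0.001]
force: [0.2, -0.3, 0.4]
finger_gap: 0.646
gripper_force: 0.0
```

```bash
python3 - <<'E'
from h import *
plan(.3655,-.345,.0355,90)
im=manip.snapshot("side");im2=manip.snapshot("top")
cv2.imwrite("pics/s7.png",cv2.resize(np.vstack([im[160:400,40:400],im2[180:420,200:560]])[:,:,::-1],None,fx=1.25,fy=1.25))
E
```

```text
t 20.15 row [ 0.    -0.002  0.431] [ 0.001 -0.    -0.   ] q [-0.81 -0.21  1.95  0.    1.41 -2.38]
```

View pics/s7.png

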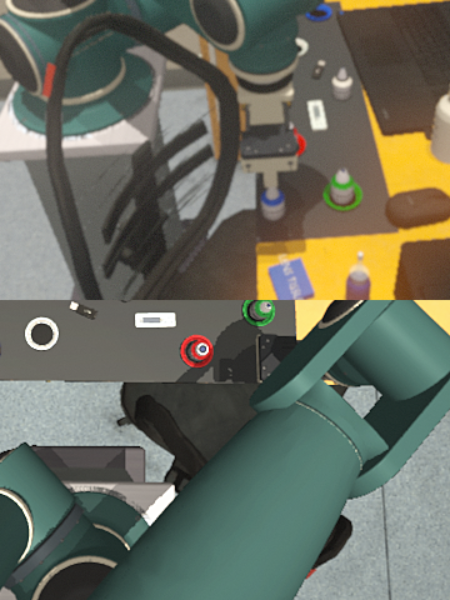

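Green stands in its cup and blue is under the gripper. The forearm is above the chair, so I'll come down in stages and watch the force.

Call:
step_arm(moves=[[0, 0, 0.1, 0, 0, 0, 60], [0, 0, 0.2, 0, 0, 0, 60], [0, 0, 0.27, 0, 0, 0, 60], [0, 0, 0.3, 0, 0, 0, 60], [0, 0, 0.3, 0, 0, 0, 60]])

```text
time: 20.75
eef_pos: [0.3658, -0.3448, 0.2291]
eef_rot: [-0.0, 1.0, 0.0, -0.0]
force: [0.4, 0.4, 0.9]
finger_gap: 0.643
gripper_force: 0.0
```

```bash
python3 - <<'E'
from h import *
plan(.3655,-.345,.0355,90);s=manip.read_state();print(s["tau"].round(1),s["force"])
E
```

```text
t 20.75 row [ 0.001 -0.001  0.133] [ 0. -0.  0.] q [-0.81 -0.16  2.    0.    1.3  -2.38]
[ -0.  -43.1 -56.7  -0.1  -0.3   0. ] [0.36679866 0.35144427 0.86345618]
```

Call:
step_arm(moves=[[0, 0, 0.06, 0, 0, 0, 60], [0, 0, 0.11, 0, 0, 0, 60], [0, 0, 0.133, 0, 0, 0, 60], [0, 0, 0.133, 0, 0, 0, 60], [0, 0, 0.133, 0, 0, 0, 34], [0, 0, 0.133, 0, 0, 0, 30], [0, 0, 0.133, 0, 0, 0, 30], [0, 0, 0.133, 0, 0, 0, 30], [0, 0, 0.133, 0, 0, 0, 30], [0, 0, 0.133, 0, 0, 0, 30], [0, 0, 0.133, 0, 0, 0, 30]])

```text
time: 21.85
eef_pos: [0.3659, -0.3448, 0.2028]
eef_rot: [-0.001, 1.0, -0.0, 0.0]
force: [-0.2, 1.0, 4.3]
finger_gap: 0.382
gripper_force: 15.0
```

Call:
step_arm(moves=[[0, 0, -0.2, 0, 0, 0, 30], [0, 0, -0.4, 0, 0, 0, 30], [0, 0, -0.6, 0, 0, 0, 30], [-0.2, 0.95, -0.7, 0, 0, 0, 30], [-0.2, 0.95, -0.7, 0, 0, 0, 30], [-0.2, 0.95, -0.7, 0, 0, 0, 30], [-0.2, 0.95, -0.7, 0, 0, 0, 30], [-0.2, 0.95, -0.7, 0, 0, 0, 30]])

```text
time: 22.65
eef_pos: [0.4061, -0.1509, 0.3431]
eef_rot: [-0.003, 1.0, 0.0, 0.001]
force: [0.7, -0.4, -1.7]
finger_gap: 0.383
gripper_force: 15.0
```

Call:
step_arm(moves=[[-0.2, 0.95, 0, 0, 0, 0, 30], [-0.2, 0.95, 0, 0, 0, 0, 30], [-0.2, 0.95, 0, 0, 0, 0, 30], [-0.2, 0.95, 0, 0, 0, 0, 30], [-0.2, 0.95, 0, 0, 0, 0, 30]])

```text
time: 23.15
eef_pos: [0.4457, 0.0388, 0.3421]
eef_rot: [-0.003, 1.0, 0.0, -0.0]
force: [-0.2, -0.5, -2.0]
finger_gap: 0.382
gripper_force: 15.0
```

```bash
python3 - <<'E'
from h import *
plan(.492,.228,.13,135)
E
```

```text
t 23.15 row [-0.237  0.944  0.226] [ 0.    -0.    -0.248] q [ 0.03 -0.38  1.99  0.    1.53 -1.55]
```

Call:
step_arm(moves=[[-0.15, 0.7, 0, 0, 0, -0.248, 30], [-0.15, 0.7, 0, 0, 0, -0.248, 30], [-0.15, 0.7, 0, 0, 0, -0.248, 30], [-0.15, 0.7, 0, 0, 0, -0.248, 30], [-0.15, 0.7, 0, 0, 0, -0.248, 30], [-0.15, 0.7, 0, 0, 0, -0.248, 30], [-0.15, 0.7, 0, 0, 0, -0.248, 30], [-0.15, 0.7, 0, 0, 0, -0.248, 30]])

```text
time: 23.95
eef_pos: [0.4753, 0.1747, 0.3425]
eef_rot: [-0.378, 0.926, -0.0, -0.0]
force: [-0.4, -0.6, -0.9]
finger_gap: 0.385
gripper_force: 15.0
```

```bash
python3 - <<'E'
from h import *
plan(.492,.228,.10,135)
im=manip.snapshot("top")
cv2.imwrite("pics/t8.png",cv2.resize(im[60:240,40:280,::-1],None,fx=2.5,fy=2.5))
E
```

```text
t 23.95 row [-0.246  0.132  0.377] [-0.    -0.    -0.003] q [ 0.3  -0.24  1.88 -0.    1.5  -2.04]
```

View pics/t8.png

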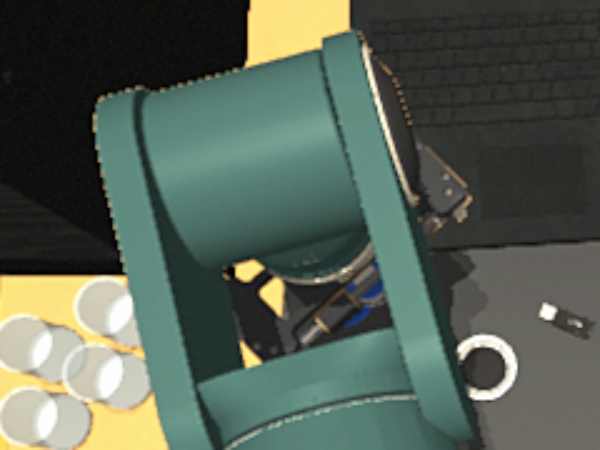

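The fork's left edge sits at about (79,112 full). Comparing the two views puts its half-width near 57 mm, which leaves about 4 cm to the tower corner. I'll go in slowly.

Call:
step_arm(moves=[[-0.06, 0.03, 0, 0, 0, 0, 30], [-0.12, 0.065, 0, 0, 0, 0, 30], [-0.18, 0.1, 0, 0, 0, 0, 30], [-0.24, 0.13, 0, 0, 0, 0, 30], [-0.246, 0.132, 0, 0, 0, 0, 30], [-0.246, 0.132, 0.1, 0, 0, 0, 30], [-0.246, 0.132, 0.2, 0, 0, 0, 30], [-0.246, 0.132, 0.3, 0, 0, 0, 30], [-0.246, 0.132, 0.4, 0, 0, 0, 30], [-0.246, 0.132, 0.45, 0, 0, 0, 30], [-0.246, 0.132, 0.45, 0, 0, 0, 30], [-0.246, 0.132, 0.45, 0, 0, 0, 30]])

```text
time: 25.2
eef_pos: [0.4917, 0.2288, 0.2533]
eef_rot: [-0.38, 0.925, -0.0, 0.0]
force: [-0.1, 0.3, -1.3]
finger_gap: 0.385
gripper_force: 15.0
```

```bash
python3 - <<'E'
from h import *
plan(.4925,.2285,.0388,135)
E
```

```text
t 25.2 row [-0.001 -0.004  0.238] [-0.     0.    -0.002] q [ 0.39 -0.09  1.9  -0.    1.33 -1.96]
```

Call:
step_arm(moves=[[-0.002, -0.004, 0.12, 0, 0, 0, 30], [-0.002, -0.004, 0.19, 0, 0, 0, 30], [-0.002, -0.004, 0.2, 0, 0, 0, 30], [-0.002, -0.004, 0.21, 0, 0, 0, 30], [-0.002, -0.004, 0.22, 0, 0, 0, 30], [-0.002, -0.004, 0.226, 0, 0, 0, 30], [-0.002, -0.004, 0.231, 0, 0, 0, 30], [-0.002, -0.004, 0.231, 0, 0, 0, 30], [-0.002, -0.004, 0.231, 0, 0, 0, 30]])

```text
time: 26.1
eef_pos: [0.4924, 0.2285, 0.2065]
eef_rot: [-0.38, 0.925, 0.0, 0.0]
force: [-0.8, 0.7, -1.2]
finger_gap: 0.38
gripper_force: 15.0
```

```bash
python3 - <<'E'
from h import *
plan(.4925,.2285,.0388,135)
im=manip.snapshot("side")
cv2.imwrite("pics/s9.png",cv2.resize(im[110:230,220:360,::-1],None,fx=4,fy=4))
E
```

```text
t 26.1 row [-0.    -0.     0.004] [-0.     0.    -0.002] q [ 0.39 -0.04  1.94  0.    1.25 -1.96]
```

View pics/s9.png

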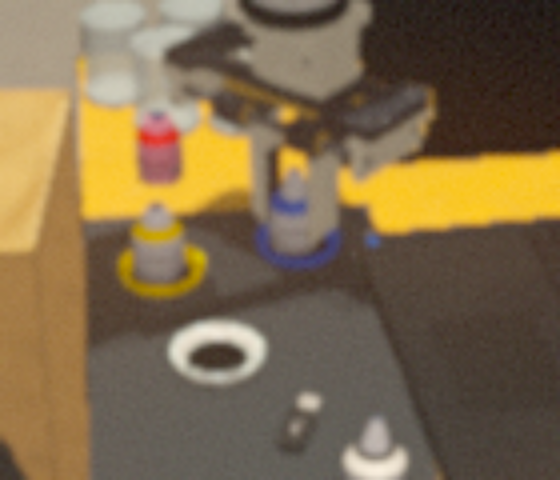

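Blue hangs inside the blue cup, and yellow stands well. I'll seat blue now.

Call:
step_arm(moves=[[0, 0, 0.003, 0, 0, 0, 30], [0, 0, 0.006, 0, 0, 0, 30], [0, 0, 0.007, 0, 0, 0, 30], [0, 0, 0.007, 0, 0, 0, 30]])

```text
time: 26.55
eef_pos: [0.4925, 0.2285, 0.2058]
eef_rot: [-0.38, 0.925, 0.0, 0.0]
force: [-4.3, -1.4, 9.4]
finger_gap: 0.386
gripper_force: 15.0
```

Call:
step_arm(moves=[[0, 0, 0, 0, 0, 0, 42], [0, 0, 0, 0, 0, 0, 50], [0, 0, 0, 0, 0, 0, 50], [0, 0, 0, 0, 0, 0, 50], [0, 0, -0.1, 0, 0, 0, 50], [0, 0, -0.3, 0, 0, 0, 50], [0, 0, -0.5, 0, 0, 0, 50], [0, 0, -0.7, 0, 0, 0, 50], [0.78, -0.57, -0.7, 0, 0, 0, 50], [0.78, -0.57, -0.7, 0, 0, 0, 50], [0.78, -0.57, -0.7, 0, 0, 0, 50], [0.78, -0.57, -0.7, 0, 0, 0, 50], [0.78, -0.57, -0.7, 0, 0, 0, 50], [0.78, -0.57, -0.7, 0, 0, 0, 50]])

```text
time: 27.95
eef_pos: [0.4616, 0.037, 0.3451]
eef_rot: [-0.379, 0.925, -0.0, 0.0]
force: [0.2, 0.3, 0.0]
finger_gap: 0.54
gripper_force: 0.0
```

```bash
python3 - <<'E'
from h import *
a=manip.snapshot("side")[110:350,200:400];b=manip.snapshot("top")[130:250,140:440]
cv2.imwrite("pics/f.png",np.vstack([cv2.resize(a,(400,400))[:,:,::-1].copy() if 0 else cv2.resize(a[:,:,::-1],(450,340)),cv2.resize(b[:,:,::-1],(450,180))]))
E
```

```text
(no output)
```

View pics/f.png

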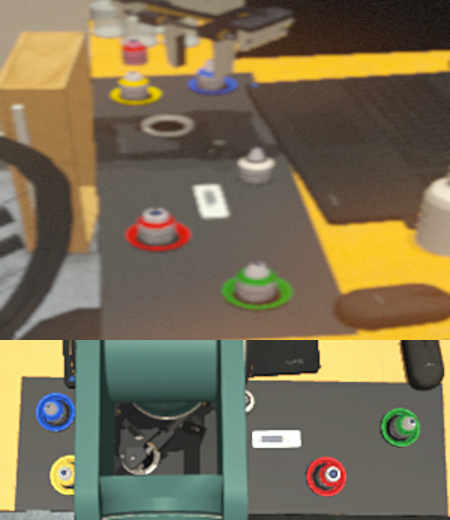

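All four objectives stand upright in their cups. The white objective is untouched, its cup is empty, and the arm is clear.

```bash
python3 -c "
from plant import manip;print(manip.sign_off())"
```

```text
the job is handed in; nothing more can be done
None
```

I put the red, yellow, green and blue objectives away in that order; the last camera pictures show each standing upright in its own cup, the white one untouched and its cup empty, and I handed the job in at about 28 s.

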